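# Put the objective away and close the heavy cover of the dry case

### The arm

A 6-joint arm with a two-finger parallel gripper is mounted at the origin on the work surface. World frame = base frame: x ahead of the robot, y to its left, z up, the work surface at z = 0. Lengths are in m, angles in rad, forces in N, time in s.
With the tool pointing down it reaches from about 0.275 to 0.825 m from the base axis. Payload 5.2 kg.
Tool frame: the origin (TCP) lies on the front face of the gripper's body, between the roots of the fingers; the fingertips stand 84 mm ahead of it and the grasp point (between the pads) lies 65 mm ahead of it (robot.finger_overhang is the z of the fingertips in the tool frame, in m); z points along the fingers, y is the line along which they close (so a half turn about z gives the same grasp; the last joint's range is limited). The gripper opens to 93 mm and grips with 3 to 60 N. Pads are 15 mm wide; open, the fingers measure 128 mm over their backs; the gripper's body (75 mm by 188 mm) begins 65 mm behind the grasp point.
Start: joints at [0.99, 0.259, 1.535, -0, 1.348, -0.203], TCP at [0.203, 0.511, 0.303] pointing down, gripper open.
Joint ranges: [-3.14, 3.14], [-0.91, 2.08], [0.19, 2.58], [-1.22, 4.36], [0.22, 2.71], [-3.12, 3.12]. Speed limits (rad/s): [2.57, 2.57, 3.14, 3.14, 3.14, 3.14].

### API

Orientations are given as a unit quaternion [w, x, y, z].
In Python, from rig import robot, viewer, job gives the robot as it stands. The module is installed in compiled form; this text tells all that it offers.
- The arm moves only by the tool move_arm, never from a script. Its argument "rows" is a list that holds one entry, the list of rows, each a list of 6 numbers: the shift along the tool's x, y, z in m, then the turn, a rotation vector about the tool's x, y, z in degrees. In form: [[[dx, dy, dz, rx, ry, rz], ...]]. A call has 1 to 12 rows; each row shifts and turns the commanded pose from where the row before left it, along the tool's axes as they then stand; what a row does not reach is not made up. A row lasts 1/8 s, in which the tool goes at most 62.5 mm and 10.7 degrees, less where a joint would pass 70% of its speed; a pose out of reach is approached as far as the arm can. A call with a gripper value outside its range is refused whole. "hand" is the closure, from 0 (fully open) to 1 (shut), set as the call begins (left out, the last holds). The fingers move at their own pace and stop on an object; "force" is the grip in N (left out, the last holds). Time passes only in rows, so rows that do not move let the fingers close. It gives the time, the measured TCP pose, the force, the opening and the grip force at its end, in the units of the state.
- robot.read_state(): the state, without advancing time (a new reading comes with each control period).
- viewer.camera(name): name is "scene" or "top"; returns a dict with "pixels" (384x512x3 uint8, red, green, blue), "fx", "fy", "cx", "cy" (pixels), "extrinsics" (4x4, takes a point from camera to world coordinates). Camera axes: x right, y down, z forward; pixel columns grow to the right and rows downward; lengths in m; the calibration is good to about 2 mm. A picture is of the moment at which its call begins. There is no depth.
- job.job_done(): hands the job in; it is judged then, once.
The state is a dict: "time": time; "q": joint angles; "qd": joint speeds; "effort": joint torques, N m; "tcp_pos": TCP position; "ee_rot": TCP orientation; "force": force on the tool from outside, world axes, zero at the start; "torque": the same for the moment, N m; "grip_width": finger opening in m; "grip_force": force on a finger pad.
Only numpy, scipy, OpenCV 4.12 (cv2) and the standard library are available. Lean on these libraries where they do the work, as an engineer would, in place of code of your own. Each camera call takes 0.05 s, during which the arm holds its last target. There are 200 camera calls.

### The job

Stand the loose microscope objective upright in the empty seat of the dry case and let go of it. Then, pushing gently from above and behind, lower the heavy hinged cover without slamming it and press it fully home on its rubber seal without forcing it, so that it stays shut. Leave the other things on the table where they are.

Things in the scene. Friction and masses are not known exactly. Their poses are not given: they have to be found in the camera images.
- case: Grey open-topped dry case, fixed to the table, 220 (x) by 280 (y) by 90 mm high, walls and floor 6 mm. Origin: centre of its underside; z up, y along the hinge, -x its front, +x its hinge side. Inside at the front stand two black blocks side by side, one with an empty hole, one holding a fixed objective; behind them a fixed cartridge, 56 mm high. Case and cover bear no more than 35 N of pushing.
- hinge (a point): Middle of the cover's hinge line: 110 mm from the case's origin along the case's +x, 95 mm above the table. Axes as the case's. The stiff, damped hinge holds the cover wherever it is left: pushing it square, 185 mm from the hinge, takes 1 to 12 N, more the more upright it is.
- cover (a joint): Angle of the case's white cover: 0 = fully home (level, hard stop), grows as it opens, 1.57 = upright; starts at 1.25 to 1.45, leaning a little to the front. The last 0.02 rad squeeze a rubber seal bead on the front rim and need 8 to 15 N, 185 mm from the hinge; once within 0.008 rad it stays shut. It slams if it nears the seal faster than 0.45 rad/s (80 mm/s at 185 mm).
- cover_edge (a point): Middle of the cover's free edge, on its outer (upper) face. The cover is a flat slab, 232 mm from hinge line to free edge, 286 mm wide, 14 mm thick, 1.1 to 1.5 kg; its outer face lies 11 mm off the hinge line, its inner face 3 mm on the other side. Axes are the cover's: -x from hinge to free edge, z out of the outer face.
- seat_empty: The black block with the empty hole, in the left or the right front of the case: 76 by 76 by 30 mm, top 36 mm above the table. Origin: centre of its underside, 6 mm above the table. The round hole in its middle is 43 mm wide and 18 mm deep, with a 2 mm chamfer.
- seat_floor (a point): Middle of the floor of the empty hole, 12 mm above the block's underside and 18 mm above the table; z up.
- objective: The loose microscope objective, standing upright on the table beside the case: dark steel barrel, 62 mm high; foot 39 mm wide up to 22 mm, body 44 mm wide from 23 to 50 mm, a narrower nose above with the lens; 0.18 kg. Origin: centre of its foot's underside; z up along its axis. Seated, its foot stands on the hole's floor and its top is 80 mm above the table.
- bottle: Bystander: small closed bottle, 48 mm wide, 100 mm high, on the other side of the case from the objective. Origin: centre of its underside.
- cap: Bystander: flat black lens cap on the table, 52 mm wide, 12 mm high. Origin: centre of its underside.
- handpiece: Bystander: slim aluminium handpiece lying on the table, 140 mm long, 16 mm thick. Origin: under its middle; x along it.
- dish: Bystander: shallow glass dish, 90 mm wide, 22 mm high, at the right. Origin: centre of its underside.
- tin: Bystander: aluminium tin, 60 mm wide, 50 mm high, at the left. Origin: centre of its underside.
Not all that is in view belongs to the job. Leave any pink look-alike of the objective alone.

How it is judged:
On the way, in this order (a step that is already met when the one before it is completed fails the run):
1. the objective stands seated and released in the empty seat while the cover is still open (horizontal distance between objective and seat_floor below 0.004 m and z of objective in the frame of seat_floor between -0.003 and 0.003 m and angle between objective's own z axis and vertical below 0.1 rad and contact force between the fingers and objective below 0.1 N and value of joint cover above 0.9 rad), for 0.2 s.
2. the cover has been lowered to the seal (value of joint cover below 0.06 rad), for 0.05 s.
At the end, for the whole second after the job is handed in: The cover is fully home (within 0.008 rad of its stop, about 2 mm at the free edge) and at rest (slower than 0.02 rad/s), and the objective stands upright (within 0.1 rad) in the formerly empty seat, within 4 mm of its middle and 3 mm of its floor (value of joint cover below 0.008 rad and velocity of joint cover between -0.02 and 0.02 rad/s and horizontal distance between objective and seat_floor below 0.004 m and z of objective in the frame of seat_floor below 0.003 m and angle between objective's own z axis and vertical below 0.1 rad); the robot touches nothing.
It fails at once if the cover slams: it moves shut faster than 0.45 rad/s within 0.12 rad of home (value of joint cover below 0.12 rad and velocity of joint cover below -0.45 rad/s).
It fails at once if the case or its cover is pushed with more than 35 N (contact force between any of the fingers, the arm and case above 35 N).
It fails at once if a bystander (bottle, cap, handpiece, dish or tin) is moved more than 30 mm (distance of any of bottle, cap, handpiece, dish, tin from where it was at the start of the episode above 0.03 m).
It also fails if it takes over 72 s, if anything falls off the work surface, if the arm or the gripper's body presses on something with over 40 N, if the wrist force passes 120 N, or if a joint passes its speed limit or range.

## Working session

There is one attempt and no reset: what is moved stays moved. The work goes in short steps, Python scripts to look and compute and a tool call to move; the robot and the scene stay as the last step left them, time stands still between calls to the robot, and variables do not carry over. Pictures are saved under pics/ and viewed, at most 10 in all, crops included, and the job is handed in when it is done.

Besides the shell and the picture viewer there is one more tool, called in YAML: its name, and indented under it one key for each argument. move_arm: Moves the arm, as the interface text tells. Its arguments: {"type":"object","properties":{"rows":{"type":"array","items":{"type":"array","items":{"type":"array","items":{"type":"number"}}}},"hand":{"type":"number"},"force":{"type":"number"}},"required":["rows"]}

```bash
mkdir -p pics
cat > h.py <<'E'
import numpy as np, cv2
from rig import robot, viewer, job
def cam(n):
    c=viewer.camera(n); return c
def save(c,f): cv2.imwrite('pics/'+f,cv2.cvtColor(c['pixels'],cv2.COLOR_RGB2BGR))
def ray(c,u,v):
    E=np.array(c['extrinsics']); d=E[:3,:3]@np.array([(u-c['cx'])/c['fx'],(v-c['cy'])/c['fy'],1]); return E[:3,3],d
def plane(c,u,v,z):
    o,d=ray(c,u,v); return o+d*(z-o[2])/d[2]
def proj(c,p):
    E=np.array(c['extrinsics']); q=E[:3,:3].T@(np.array(p)-E[:3,3]); return q[0]/q[2]*c['fx']+c['cx'],q[1]/q[2]*c['fy']+c['cy']
E
python3 - <<'E'
from h import *
for n in('scene','top'):
    c=cam(n); save(c,n+'0.png'); print(n,c['fx'],c['fy'],c['cx'],c['cy'],np.round(c['extrinsics'],3).tolist())
print(robot.read_state())
E
```

```text
scene 377.89527263323737 377.89527263323737 257.666481326001 191.28824392058823 [[0.99, -0.122, 0.069, 0.46], [-0.139, -0.801, 0.583, -0.728], [-0.016, -0.587, -0.81, 1.094], [0.0, 0.0, 0.0, 1.0]]
top 415.75630881483767 415.75630881483767 253.9166898828492 188.45706297599835 [[0.012, -0.985, 0.174, 0.355], [-1.0, -0.016, -0.024, 0.019], [0.027, -0.173, -0.985, 1.142], [0.0, 0.0, 0.0, 1.0]]
{'time': 0.1, 'q': array([ 9.90191830e-01,  2.59226551e-01,  1.53595131e+00, -5.32497757e-07,
        1.34800303e+00, -2.02802538e-01]), 'qd': array([ 0.00084368,  0.00068626, -0.00358115,  0.0006966 , -0.00029647,
       -0.00026662]), 'effort': array([ 2.26504759e-03, -4.38203502e+01, -2.84643674e+01,  7.21750036e-02,
        3.62815673e-02, -7.35544745e-05]), 'tcp_pos': array([0.20266535, 0.51091999, 0.30203315]), 'ee_rot': array([-3.02926155e-04,  1.87779421e-01,  9.82210903e-01, -7.34072787e-04]), 'force': array([ 0.36490002, -0.57126623,  0.24814419]), 'torque': array([ 0.05522748, -0.00781586, -0.06310377]), 'grip_force': 0.0, 'grip_width': 0.09278516961118587}
```

View pics/scene0.png

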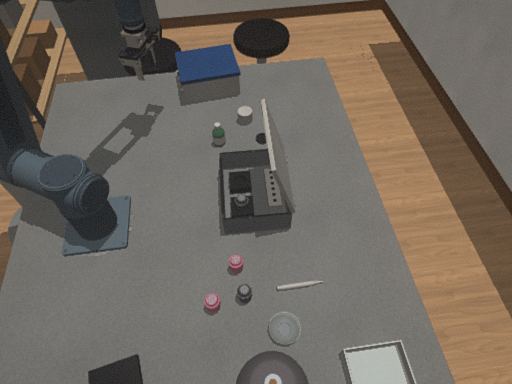

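View pics/top0.png

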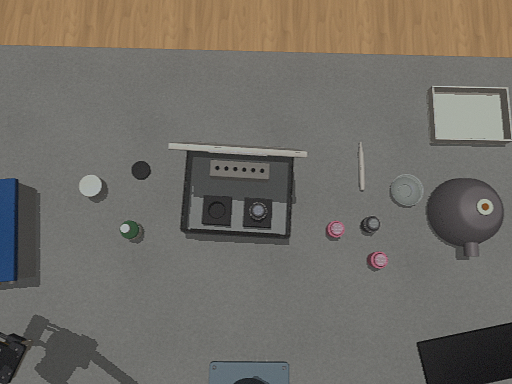

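The scene shows the open case in the middle. The dark objective is at scene (245,292) and top (371,225). Two pink look-alikes are at top (336,229) and (378,260). The empty hole is the left block at top (217,210); the right block at (258,210) holds the fixed objective. I take the dark steel one as the target, since the others are pink, and will confirm it in a crop.

Run:
```python
from h import *
T=cam('top');S=cam('scene')
a=cv2.resize(T['pixels'][140:240,165:310],None,fx=5,fy=5,interpolation=cv2.INTER_CUBIC)[:, :]
b=cv2.resize(T['pixels'][195:275,315:405],None,fx=3,fy=3,interpolation=cv2.INTER_CUBIC)
d=cv2.resize(S['pixels'][245:320,195:265],None,fx=3,fy=3,interpolation=cv2.INTER_CUBIC)
cv2.imwrite('pics/case.png',a[:,:,::-1])
im=np.zeros((240,480,3),np.uint8); im[:240,:270]=b; im[:225,270:480]=d
cv2.imwrite('pics/obj.png',im[:,:,::-1])
```

```text
(no output)
```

View pics/case.png

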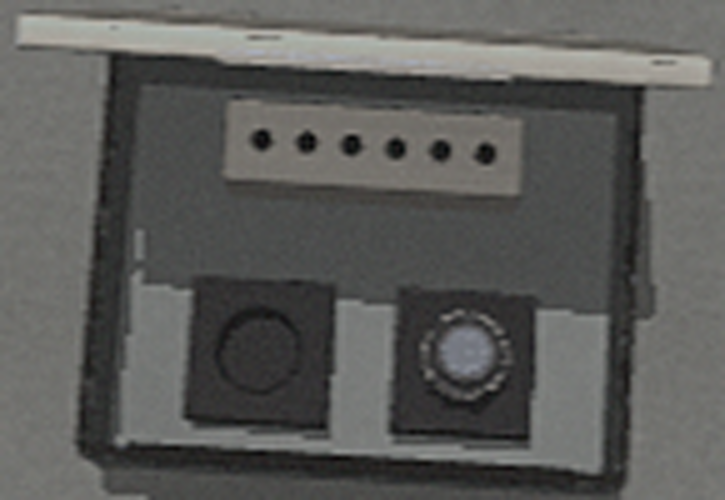

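View pics/obj.png

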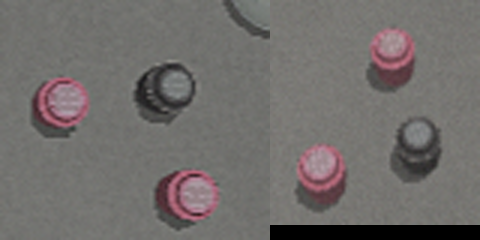

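The case crop shows the empty hole centred at crop (258,350), in the left block with corners (193,278), (335,285), (328,430) and (186,418). The other crop confirms the dark steel objective, lens at crop (177,85) in the top view and (418,134) in the scene view. It stands apart from both pink look-alikes. Next I'll turn these pixels into positions.

Run:
```python
from h import *
T=cam('top');S=cam('scene')
def tri(pt,ps):
    A=[];b=[]
    for c,p in((T,pt),(S,ps)):
        o,d=ray(c,*p);d/=np.linalg.norm(d);P=np.eye(3)-np.outer(d,d);A.append(P);b.append(P@o)
    return np.linalg.lstsq(np.vstack(A),np.hstack(b),rcond=None)[0]
def crop(u,v): return (u+.5)/5-.5+165,(v+.5)/5-.5+140
# lens: brighter blob in dark barrel
def lens(c,u0,v0):
    g=cv2.GaussianBlur(c['pixels'],(3,3),0).astype(int).sum(2)
    w=c['pixels'][v0-14:v0+15,u0-14:u0+15].astype(int).sum(2)
    return w
lt=((177.5)/3-.5+315,(85.5)/3-.5+195); ls=((418.5-270)/3-.5+195,134.5/3-.5+245)
print('lens tri',tri(lt,ls),'top@62',plane(T,*lt,.062),'scene@62',plane(S,*ls,.062))
# dark mask of the barrel in both views -> silhouette centroid
for c,(u,v),n in((T,lt,'T'),(S,ls,'S')):
    u,v=int(u),int(v);w=c['pixels'][v-16:v+20,u-16:u+17].astype(int);print(n);print(u-16,v-16)
    m=(w.max(2)<75).astype(np.uint8);k,l,s,ce=cv2.connectedComponentsWithStats(m);i=1+s[1:,4].argmax();print(s[i],ce[i]+[u-16,v-16])
print('hole',plane(T,*crop(258,350),.036))
for p in((193,278),(335,285),(328,430),(186,418),(400,290),(535,296),(530,440),(392,434)): print('blk',p,plane(T,*crop(*p),.036).round(4))
for p in((110,55),(640,85),(620,490),(80,460)): print('rim',p,plane(T,*crop(*p),.09).round(4))
for p in((18,15),(712,57),(712,85),(18,47)): 
    print('cov',p,[plane(T,*crop(*p),z).round(3).tolist() for z in(.095,.31,.33)])
# scene view cover white mask
p=S['pixels'].astype(int);m=((p.min(2)>150)).astype(np.uint8)*255;m[:,:200]=0;m[:90]=0;m[240:]=0;m[:,310:]=0
cs,_=cv2.findContours(m,0,2)
for k in sorted(cs,key=cv2.contourArea)[-3:]: print('scene white',cv2.boundingRect(k),cv2.approxPolyDP(k,2,True).reshape(-1,2).tolist())
sc=cv2.resize(S['pixels'][90:240,205:305],None,fx=4,fy=4,interpolation=cv2.INTER_CUBIC);cv2.imwrite('pics/sc.png',sc[:,:,::-1])
```

```text
lens tri [ 0.46048364 -0.32162077  0.06515312] top@62 [ 0.45914125 -0.32280677  0.062     ] scene@62 [ 0.46212602 -0.32012154  0.062     ]
T
357 207
[  3   9  19  17 136] [367.21323529 224.94852941]
S
228 273
[  9  15  15  16 108] [243.96296296 297.02777778]
hole [0.491499   0.09170831 0.036     ]
blk (193, 278) [0.5299 0.1276 0.036 ]
blk (335, 285) [0.5273 0.0513 0.036 ]
blk (328, 430) [0.4493 0.0534 0.036 ]
blk (186, 418) [0.4546 0.1289 0.036 ]
blk (400, 290) [0.5251 0.0164 0.036 ]
blk (535, 296) [ 0.523  -0.0564  0.036 ]
blk (530, 440) [ 0.4455 -0.0541  0.036 ]
blk (392, 434) [0.4476 0.0194 0.036 ]
rim (110, 55) [0.6381 0.1692 0.09  ]
rim (640, 85) [ 0.6271 -0.1072  0.09  ]
rim (620, 490) [ 0.4165 -0.0961  0.09  ]
rim (80, 460) [0.4279 0.1759 0.09  ]
cov (18, 15) [[0.657, 0.217, 0.095], [0.595, 0.176, 0.31], [0.59, 0.172, 0.33]]
cov (712, 57) [[0.642, -0.144, 0.095], [0.583, -0.111, 0.31], [0.577, -0.108, 0.33]]
cov (712, 85) [[0.627, -0.144, 0.095], [0.571, -0.111, 0.31], [0.566, -0.108, 0.33]]
cov (18, 47) [[0.64, 0.216, 0.095], [0.582, 0.176, 0.31], [0.576, 0.172, 0.33]]
scene white (215, 123, 5, 3) [[215, 123], [219, 124]]
scene white (238, 106, 14, 10) [[238, 109], [243, 115], [251, 111], [244, 106]]
scene white (261, 99, 15, 71) [[263, 99], [261, 100], [274, 169]]
```

View pics/sc.png

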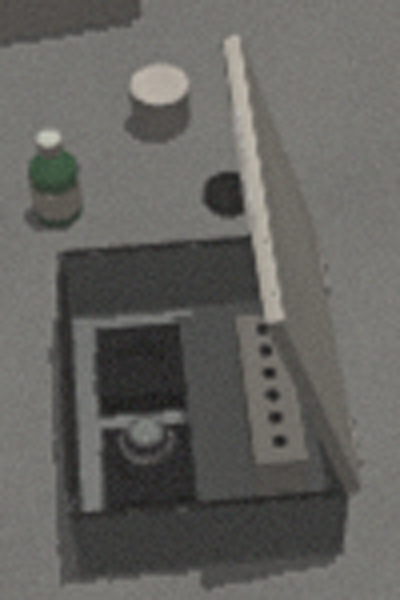

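The pick is at about (0.4605, -0.3215) and the hole at about (0.491, 0.091). The case yaw is about -2.4°, with the cover at about 1.3 rad. Now I'll work out the pre-grasp move.

```bash
cat >> h.py <<'E'
from scipy.spatial.transform import Rotation as R
def rot(s=None):
    q=(s or robot.read_state())['ee_rot']; return R.from_quat([q[1],q[2],q[3],q[0]])
def goal(p,yaw=87.6):  # tool down, tool y at yaw deg
    s=robot.read_state(); r=rot(s); y=np.array([np.cos(np.radians(yaw)),np.sin(np.radians(yaw)),0]); z=np.array([0,0,-1.])
    G=R.from_matrix(np.column_stack([np.cross(y,z),y,z])); d=np.array(p)-s['tcp_pos']
    print('shift now(mm)',(r.inv().apply(d)*1e3).round(1),'turn',np.degrees((r.inv()*G).as_rotvec()).round(2),'shift after turn(mm)',(G.inv().apply(d)*1e3).round(1))
E
python3 - <<'E'
from h import *
goal([.4605,-.3215,.20])
goal([.4605,-.3215,.302])
E
```

```text
shift now(mm) [-546.7 -678.8  102.8] turn [-3.000e-02 -1.000e-02 -1.924e+01] shift after turn(mm) [-292.4 -821.1  102.5]
shift now(mm) [-546.7 -678.9    0.8] turn [-3.000e-02 -1.000e-02 -1.924e+01] shift after turn(mm) [-2.924e+02 -8.211e+02  5.000e-01]
```

move_arm:
  rows:
    - [[0,0,0,0,0,-9.62],[0,0,0,0,0,-9.62],[-0.018,-0.051,0,0,0,0],[-0.018,-0.051,0,0,0,0],[-0.018,-0.051,0,0,0,0],[-0.018,-0.051,0,0,0,0],[-0.018,-0.051,0,0,0,0],[-0.018,-0.051,0,0,0,0],[-0.018,-0.051,0,0,0,0],[-0.018,-0.051,0,0,0,0],[-0.018,-0.051,0,0,0,0],[-0.018,-0.051,0,0,0,0]]
  hand: 0.2

```text
time: 1.8
tcp_pos: [0.3615, -0.0077, 0.3031]
ee_rot: [0.001, 0.021, 1.0, -0.0]
force: [1.3, 0.4, -1.1]
grip_width: 0.0742
grip_force: 0.0
```

move_arm:
  rows:
    - [[-0.018,-0.051,0.005,0,0,0],[-0.018,-0.051,0.01,0,0,0],[-0.018,-0.051,0.01,0,0,0],[-0.018,-0.051,0.015,0,0,0],[-0.018,-0.051,0.015,0,0,0],[-0.018,-0.051,0.015,0,0,0],[0,0,0,0,0,0]]

```text
time: 2.68
tcp_pos: [0.4564, -0.3193, 0.2306]
ee_rot: [-0.001, 0.023, 1.0, 0.001]
force: [-0.2, 0.9, -0.9]
grip_width: 0.0741
grip_force: 0.0
```

Run:
```python
from h import *
goal([.4605,-.3215,.107]); print(robot.read_state()['grip_width'])
```

```text
shift now(mm) [ -4.4  -2.2 123.6] turn [ 0.06 -0.1  -0.19] shift after turn(mm) [ -4.2  -2.  123.6]
0.0740946526286
```

move_arm:
  rows:
    - [[-0.004,-0.002,0.03,0,0,0],[0,0,0.03,0,0,0],[0,0,0.03,0,0,0],[0,0,0.02,0,0,0],[0,0,0.0135,0,0,0],[0,0,0,0,0,0]]

```text
time: 3.42
tcp_pos: [0.4599, -0.3175, 0.1088]
ee_rot: [-0.001, 0.021, 1.0, 0.001]
force: [0.2, -0.3, -0.0]
grip_width: 0.0744
grip_force: 0.0
```

move_arm:
  rows:
    - [[0,0,0,0,0,0],[0,0,0,0,0,0],[0,0,0,0,0,0],[0,0,0,0,0,0],[0,0,0,0,0,0],[0,0,0,0,0,0]]
  hand: 1
  force: 20

```text
time: 4.18
tcp_pos: [0.4605, -0.3188, 0.1098]
ee_rot: [0.0, 0.021, 1.0, -0.001]
force: [-0.8, -1.4, 6.3]
grip_width: 0.0434
grip_force: 20.0
```

move_arm:
  rows:
    - [[0,0,-0.015,0,0,0],[0,0,-0.03,0,0,0],[0,0,-0.04,0,0,0],[0,0,-0.04,0,0,0],[0,0.01,-0.025,0,0,0],[0,0.04,0,0,0,0],[0,0.05,0,0,0,0],[0,0.05,0,0,0,0],[0,0.05,0,0,0,0],[0,0.05,0,0,0,0],[0,0.05,0,0,0,0]]

```text
time: 5.55
tcp_pos: [0.4722, -0.0167, 0.2595]
ee_rot: [-0.0, 0.021, 1.0, 0.0]
force: [-0.1, -0.2, -2.2]
grip_width: 0.0433
grip_force: 20.0
```

move_arm:
  rows:
    - [[-0.003,0.05,0,0,0,0],[-0.005,0.04,0,0,0,0],[-0.005,0.02,0.01,0,0,0],[0,0,0.03,0,0,0],[0,0,0.03,0,0,0],[0,0,0.02,0,0,0],[0,0,0,0,0,0],[0,0,0,0,0,0]]

```text
time: 6.55
tcp_pos: [0.4908, 0.0908, 0.1701]
ee_rot: [0.0, 0.021, 1.0, 0.0]
force: [0.5, 0.4, -1.7]
grip_width: 0.0435
grip_force: 20.0
```

Run:
```python
from h import *
goal([.4908,.091,.170]); print(robot.read_state())
T=cam('top');S=cam('scene')
a=cv2.resize(T['pixels'][180:240,185:285],None,fx=5,fy=5,interpolation=cv2.INTER_CUBIC)
d=cv2.resize(S['pixels'][140:240,205:305],None,fx=3,fy=3,interpolation=cv2.INTER_CUBIC)
im=np.zeros((600,500,3),np.uint8); im[:300]=a; im[300:600,:300]=d
cv2.imwrite('pics/hold.png',im[:,:,::-1])
```

```text
shift now(mm) [-0.   0.2  0.1] turn [ 0.    0.05 -0.  ] shift after turn(mm) [-0.   0.2  0.1]
{'time': 6.55, 'q': array([-4.08708422e-02,  3.02208697e-01,  1.83392088e+00,  8.67371691e-05,
        1.00466955e+00, -1.56976571e+00]), 'qd': array([-0.0004374 , -0.00885834, -0.00977387, -0.00018736, -0.00828396,
       -0.00090325]), 'effort': array([ 4.15524677e-02, -4.10722983e+01, -2.31120372e+01, -8.35098355e-03,
        1.39505351e-01,  2.11765087e-04]), 'tcp_pos': array([0.49078456, 0.09084337, 0.17013791]), 'ee_rot': array([3.97410259e-04, 2.09724376e-02, 9.99779975e-01, 2.87014122e-05]), 'force': array([ 0.52183135,  0.37526571, -1.7474345 ]), 'torque': array([-0.00845681,  0.02425174,  0.01212373]), 'grip_force': 19.99974493935042, 'grip_width': 0.04349184980000046}
```

View pics/hold.png

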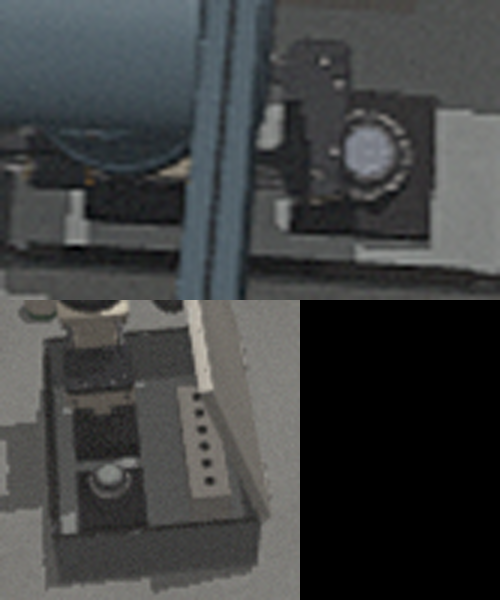

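The arm hides the loose objective in both views, but its body is over the left block, clear of the cover. I'll lower it gently and watch the force.

move_arm:
  rows:
    - [[-0.0005,0.0005,0.01,0,0,0],[0,0,0.008,0,0,0],[0,0,0.004,0,0,0],[0,0,0.003,0,0,0],[0,0,0.002,0,0,0],[0,0,0,0,0,0]]

```text
time: 7.4
tcp_pos: [0.4915, 0.0915, 0.1423]
ee_rot: [0.001, 0.021, 1.0, 0.0]
force: [2.0, 1.4, -3.4]
grip_width: 0.0433
grip_force: 20.0
```

move_arm:
  rows:
    - [[0,0,0.002,0,0,0],[0,0,0.002,0,0,0],[0,0,0.002,0,0,0],[0,0,0,0,0,0]]

```text
time: 7.9
tcp_pos: [0.4917, 0.0916, 0.1364]
ee_rot: [0.001, 0.021, 1.0, 0.0]
force: [3.5, 4.5, -1.8]
grip_width: 0.043
grip_force: 20.0
```

move_arm:
  rows:
    - [[-0.001,0.001,0.001,0,0,0],[0,0,0.002,0,0,0],[0,0,0.002,0,0,0],[0,0,0.002,0,0,0],[0,0,0,0,0,0]]

```text
time: 8.52
tcp_pos: [0.4917, 0.0922, 0.1289]
ee_rot: [-0.0, 0.021, 1.0, -0.0]
force: [0.2, 1.5, -2.5]
grip_width: 0.0431
grip_force: 20.0
```

move_arm:
  rows:
    - [[0,0,0.001,0,0,0],[0,0,0.001,0,0,0],[0,0,0,0,0,0]]

```text
time: 8.9
tcp_pos: [0.4918, 0.0921, 0.1278]
ee_rot: [-0.0, 0.021, 1.0, -0.0]
force: [-2.1, 1.6, 5.6]
grip_width: 0.0432
grip_force: 20.0
```

move_arm:
  rows:
    - [[0,0,0,0,0,0],[0,0,0,0,0,0],[0,0,0,0,0,0],[0,0,0,0,0,0],[0,0,0,0,0,0]]
  hand: 0.25

```text
time: 9.52
tcp_pos: [0.492, 0.0922, 0.1272]
ee_rot: [-0.0, 0.021, 1.0, -0.0]
force: [-0.5, 0.3, 0.8]
grip_width: 0.0698
grip_force: 0.0
```

move_arm:
  rows:
    - [[0,0,-0.01,0,0,0],[0,0,-0.02,0,0,0],[0,0,-0.04,0,0,0],[0,0,-0.05,0,0,0],[0.02,0,-0.05,0,0,0],[0.05,0,-0.03,0,0,0],[0.05,0,0,0,0,0],[0.05,0,0,0,0,0],[0,0,0,0,0,0]]
  hand: 0.25

```text
time: 10.65
tcp_pos: [0.3193, 0.0997, 0.328]
ee_rot: [0.001, 0.021, 1.0, 0.0]
force: [0.3, 0.5, 0.4]
grip_width: 0.0696
grip_force: 0.0
```

Run:
```python
from h import *
print(robot.read_state()['tcp_pos'])
T=cam('top');S=cam('scene')
a=cv2.resize(T['pixels'][140:240,165:310],None,fx=4,fy=4,interpolation=cv2.INTER_CUBIC)
d=cv2.resize(S['pixels'][90:240,205:305],None,fx=2,fy=2,interpolation=cv2.INTER_CUBIC)
im=np.zeros((400,790,3),np.uint8); im[:,:580]=a; im[:300,580:780]=d
cv2.imwrite('pics/seated.png',im[:,:,::-1])
```

```text
[0.31926684 0.099734   0.32796202]
```

View pics/seated.png

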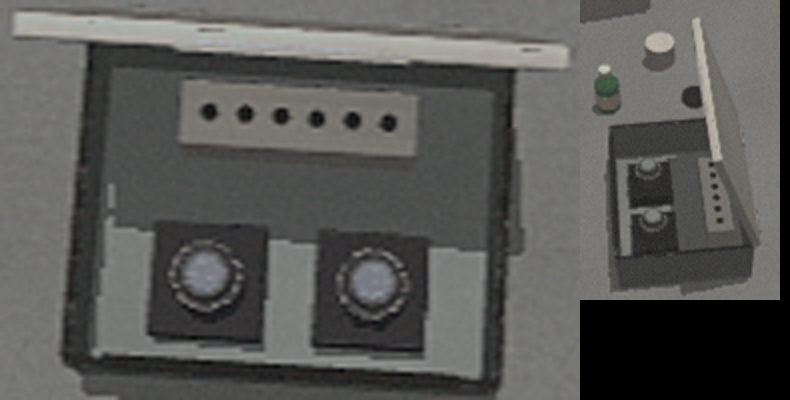

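The top view shows both blocks filled alike, with the newly seated objective at crop (206,272) concentric in its block. The cover is still open and unmoved. Next I go up and over the cover with the fingers closed.

move_arm:
  rows:
    - [[0,0,-0.04,0,0,0],[0,0,-0.04,0,0,0],[0,0,-0.037,0,0,0],[-0.03,-0.014,0,0,0,0],[-0.04,-0.02,0,0,0,0],[-0.04,-0.02,0,0,0,0],[-0.04,0,0,0,0,0],[0,0,0,0,0,0]]
  hand: 1

```text
time: 11.75
tcp_pos: [0.4732, 0.038, 0.4425]
ee_rot: [-0.001, 0.022, 1.0, 0.0]
force: [-1.1, 0.3, -0.1]
grip_width: 0.0006
grip_force: 0.0
```

move_arm:
  rows:
    - [[-0.03,0,0,0,0,0],[-0.03,0,0,0,0,0],[-0.03,0,0,0,0,0],[-0.03,0,0,0,0,0],[-0.03,0,0,0,0,0],[-0.02,0,0,0,0,0],[0,0,0,0,0,0]]

```text
time: 12.62
tcp_pos: [0.6406, 0.0319, 0.443]
ee_rot: [-0.001, 0.021, 1.0, 0.0]
force: [-0.2, -0.3, 0.1]
grip_width: 0.0004
grip_force: 0.0
```

Run:
```python
from h import *
goal([.638,.032,.354]); print(robot.read_state())
```

```text
shift now(mm) [ 2.4  0.  89. ] turn [ 0.  -0.1 -0. ] shift after turn(mm) [ 2.6  0.  89. ]
{'time': 12.625, 'q': array([-1.23902189e-01,  3.88041197e-01,  1.02060637e+00, -6.29259541e-05,
        1.73472208e+00, -1.65281514e+00]), 'qd': array([ 0.00224275, -0.03848647,  0.03661617,  0.00085664,  0.00764346,
       -0.00120732]), 'effort': array([-1.23801730e-01, -5.25097454e+01, -3.10953176e+01, -9.13752127e-03,
       -3.40561895e-02,  1.40751642e-02]), 'tcp_pos': array([0.64058181, 0.03186012, 0.44295847]), 'ee_rot': array([-8.86979830e-04,  2.09452572e-02,  9.99780229e-01,  6.04369365e-05]), 'force': array([-0.22287511, -0.25766768,  0.1456549 ]), 'torque': array([0.02705455, 0.02379417, 0.03710476]), 'grip_force': 0.0, 'grip_width': 0.00036816271453506307}
```

move_arm:
  rows:
    - [[0.0025,0,0.03,0,0,0],[0,0,0.03,0,0,0],[0,0,0.029,0,0,0],[0,0,0,0,0,0]]

```text
time: 13.12
tcp_pos: [0.6355, 0.0323, 0.3532]
ee_rot: [-0.003, 0.021, 1.0, 0.0]
force: [0.4, -0.6, 0.6]
grip_width: 0.0004
grip_force: 0.0
```

Run:
```python
from h import *
p=robot.read_state()['tcp_pos']; print(p, robot.read_state()['force'])
r=.19; pr=None
for t in np.arange(1.35,-.01,-.05):
    s=r*np.cos(t)-.011*np.sin(t)-.0075; z=.179+r*np.sin(t)+.011*np.cos(t)
    print(round(t,2),round(s*1e3,1),round(z*1e3,1), '' if pr is None else ((s-pr[0])*1e3).round(1), '' if pr is None else (-(z-pr[1])*1e3).round(1)); pr=(s,z)
```

```text
[0.63545358 0.03233878 0.35324836] [ 0.39359238 -0.59941015  0.554931  ]
1.35 23.4 366.8  
1.3 32.7 365.0 9.3 1.8
1.25 42.0 362.8 9.2 2.2
1.2 51.1 360.1 9.1 2.7
1.15 60.1 356.9 9.0 3.2
1.1 68.9 353.3 8.8 3.6
1.05 77.5 349.3 8.6 4.0
1.0 85.9 344.8 8.4 4.5
0.95 94.1 339.9 8.2 4.9
0.9 102.0 334.7 7.9 5.3
0.85 109.6 329.0 7.6 5.7
0.8 117.0 323.0 7.4 6.0
0.75 124.0 316.6 7.0 6.4
0.7 130.7 309.8 6.7 6.7
0.65 137.1 302.7 6.4 7.1
0.6 143.1 295.4 6.0 7.4
0.55 148.7 287.7 5.6 7.7
0.5 154.0 279.7 5.2 7.9
0.45 158.8 271.5 4.8 8.2
0.4 163.2 263.1 4.4 8.4
0.35 167.2 254.5 4.0 8.6
0.3 170.8 245.7 3.6 8.8
0.25 173.9 236.7 3.1 9.0
0.2 176.5 227.5 2.7 9.1
0.15 178.7 218.3 2.2 9.3
0.1 180.5 208.9 1.7 9.4
0.05 181.7 199.5 1.3 9.4
-0.0 182.5 190.0 0.8 9.5
```

move_arm:
  rows:
    - [[0.005,0,0,0,0,0],[0.005,0,0,0,0,0],[0.005,0,0,0,0,0],[0.005,0,0,0,0,0],[0.005,0,0,0,0,0],[0.005,0,0,0,0,0]]

```text
time: 13.88
tcp_pos: [0.6091, 0.0332, 0.3557]
ee_rot: [0.003, 0.021, 1.0, -0.0]
force: [9.9, -0.7, -3.5]
grip_width: 0.0002
grip_force: 4.2
```

move_arm:
  rows:
    - [[0.007,0,0.002,0,0,0],[0.007,0,0.0015,0,0,0],[0.007,0,0.002,0,0,0],[0.007,0,0.002,0,0,0]]

```text
time: 14.38
tcp_pos: [0.5816, 0.0343, 0.3485]
ee_rot: [0.004, 0.021, 1.0, -0.0]
force: [8.1, 1.5, -2.0]
grip_width: 0.0004
grip_force: 3.9
```

move_arm:
  rows:
    - [[0.0085,0,0.003,0,0,0],[0.0083,0,0.0034,0,0,0],[0.0082,0,0.0038,0,0,0],[0.008,0,0.0042,0,0,0],[0.0078,0,0.0046,0,0,0],[0.0075,0,0.005,0,0,0],[0.0073,0,0.0054,0,0,0],[0.007,0,0.0057,0,0,0]]

```text
time: 15.38
tcp_pos: [0.5187, 0.0369, 0.314]
ee_rot: [0.004, 0.021, 1.0, -0.0]
force: [6.9, 0.3, 0.9]
grip_width: 0.0005
grip_force: 2.7
```

move_arm:
  rows:
    - [[0.0068,0,0.0065,0,0,0],[0.0064,0,0.0069,0,0,0],[0.006,0,0.0072,0,0,0],[0.0056,0,0.0075,0,0,0],[0.0052,0,0.0077,0,0,0],[0.0048,0,0.008,0,0,0],[0.0045,0,0.0082,0,0,0],[0.004,0,0.0084,0,0,0]]

```text
time: 16.38
tcp_pos: [0.4734, 0.0389, 0.2521]
ee_rot: [0.001, 0.021, 1.0, -0.0]
force: [4.5, 0.5, 2.5]
grip_width: 0.0002
grip_force: 1.9
```

move_arm:
  rows:
    - [[0.0025,0,0.006,0,0,0],[0.002,0,0.006,0,0,0],[0.002,0,0.006,0,0,0],[0.002,0,0.006,0,0,0],[0.0015,0,0.006,0,0,0],[0.0015,0,0.005,0,0,0],[0.001,0,0.004,0,0,0],[0.001,0,0.003,0,0,0]]

```text
time: 17.38
tcp_pos: [0.4596, 0.0396, 0.2099]
ee_rot: [-0.0, 0.021, 1.0, 0.0]
force: [1.7, 0.4, 2.1]
grip_width: 0.0007
grip_force: 1.1
```

move_arm:
  rows:
    - [[0.0005,0,0.003,0,0,0],[0.0005,0,0.003,0,0,0],[0.0005,0,0.003,0,0,0],[0,0,0.002,0,0,0],[0,0,0.002,0,0,0],[0,0,0,0,0,0]]

```text
time: 18.12
tcp_pos: [0.4579, 0.0397, 0.1968]
ee_rot: [-0.001, 0.021, 1.0, 0.0]
force: [0.5, -0.1, 0.6]
grip_width: 0.0007
grip_force: 0.0
```

move_arm:
  rows:
    - [[0,0,0.001,0,0,0],[0,0,0.001,0,0,0],[0,0,0.001,0,0,0],[0,0,0.001,0,0,0],[0,0,0,0,0,0]]

```text
time: 18.75
tcp_pos: [0.458, 0.0396, 0.1932]
ee_rot: [-0.0, 0.021, 1.0, 0.0]
force: [-3.0, 0.5, 4.3]
grip_width: 0.0004
grip_force: 2.0
```

move_arm:
  rows:
    - [[0,0,0.001,0,0,0],[0,0,0.001,0,0,0],[0,0,0,0,0,0]]

```text
time: 19.12
tcp_pos: [0.4579, 0.0396, 0.1915]
ee_rot: [-0.0, 0.021, 1.0, -0.0]
force: [-4.6, -0.6, 8.3]
grip_width: -0.0
grip_force: 3.9
```

move_arm:
  rows:
    - [[0,0,0.001,0,0,0],[0,0,0,0,0,0]]

```text
time: 19.38
tcp_pos: [0.4579, 0.0396, 0.1908]
ee_rot: [-0.0, 0.021, 1.0, -0.0]
force: [-5.7, -0.0, 10.0]
grip_width: 0.0007
grip_force: 5.0
```

move_arm:
  rows:
    - [[0,0,0.001,0,0,0],[0,0,0,0,0,0]]

```text
time: 19.62
tcp_pos: [0.4578, 0.0397, 0.1903]
ee_rot: [-0.0, 0.021, 1.0, -0.0]
force: [-6.3, 0.4, 15.8]
grip_width: 0.0006
grip_force: 7.7
```

move_arm:
  rows:
    - [[0,0,0.001,0,0,0],[0,0,0,0,0,0]]

```text
time: 19.88
tcp_pos: [0.4578, 0.0397, 0.1903]
ee_rot: [-0.0, 0.021, 1.0, -0.0]
force: [-10.4, 0.5, 23.7]
grip_width: 0.0003
grip_force: 12.2
```

The pose stopped moving while the force rose to about 24 N, so this is the hard stop. I'll back off gently and look.

move_arm:
  rows:
    - [[0,0,-0.002,0,0,0],[0,0,-0.003,0,0,0],[0,0,-0.005,0,0,0],[0,0,-0.02,0,0,0],[0,0,-0.04,0,0,0],[0,0,-0.04,0,0,0],[0.04,0,-0.02,0,0,0],[0.06,0,0,0,0,0],[0.06,0,0,0,0,0],[0,0,0,0,0,0]]

```text
time: 21.12
tcp_pos: [0.2953, 0.047, 0.3183]
ee_rot: [0.0, 0.021, 1.0, -0.0]
force: [0.1, -0.2, 1.0]
grip_width: 0.0007
grip_force: 0.0
```

Run:
```python
from h import *
print(robot.read_state()['force'],robot.read_state()['time'])
T=cam('top');S=cam('scene')
a=cv2.resize(T['pixels'][130:250,150:330],None,fx=3,fy=3,interpolation=cv2.INTER_CUBIC)
d=cv2.resize(S['pixels'][90:250,205:305],None,fx=2.5,fy=2.5,interpolation=cv2.INTER_CUBIC)
im=np.zeros((400,790,3),np.uint8); im[:360,:540]=a; im[:,540:790]=d
cv2.imwrite('pics/shut.png',im[:,:,::-1])
```

```text
[ 0.12016239 -0.24701504  0.97600598] 21.125
```

View pics/shut.png

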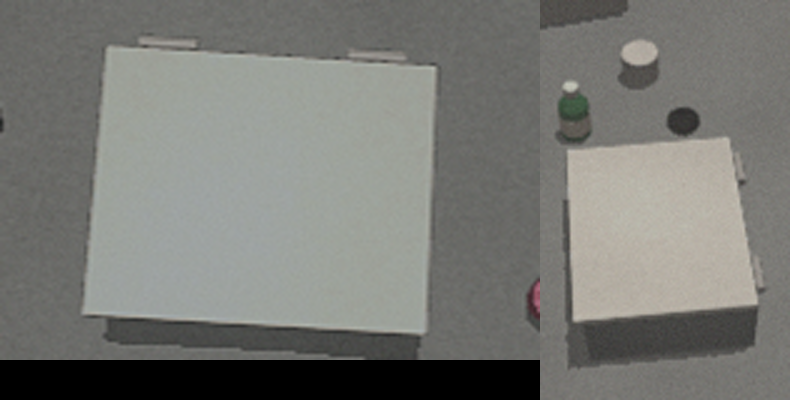

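Both views show the cover lying flat on the case (top crop corners (106,46), (436,66), (426,333), (83,315)). The bottle, tin and cap have not moved and the arm is clear, so I'm handing in.

```bash
python3 -c "
from rig import job; print(job.job_done())"
```

```text
the job is handed in; nothing more can be done
None
```

The loose objective is seated upright and released in the formerly empty hole, and the cover is pressed down to its hard stop and stayed shut when I backed off. The job was handed in at about 21 s; no verdict came back.

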